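# Take the long gift box out of the stock tray

## Task

Pull the stock tray of the low display cabinet out to its stop, then take the longest slim gift box out of it: its far end stays under the cabinet's top, so raise its near end and draw it out aslant through the opening. Finish while holding it roughly level in the gripper, touching nothing else, its whole length at least 6 cm higher than the cabinet's top; leave the tray pulled out and everything else where it is (things in the tray stay in the tray).

Things in the scene. Friction and masses are not known exactly. Their poses are not given: they have to be found in the camera images.
- cabinet: Fixed low display cabinet, open in front where the tray runs: black steel, wooden top board; 310 deep, 290 wide, 115 mm tall. The board is 10 mm thick (underside at 105) and spans its whole depth, x = 0 to 310. Origin: on the table, below the middle of the front edge. x points into the cabinet (away from the robot, within 0.25 rad), y left, z up.
- cabinet_top (a point): Middle of the front edge of the cabinet's top face, 115 mm above the table. On the rear half of the top (cabinet x = 165 to 275 mm) two wine-red display packs are fixed for good: a box 50 mm tall and a flat tin 34 mm tall.
- tray (a joint): How far the pull-out tray is drawn out, m: 0 shut, 0.165 at its stop. It slides along the cabinet's -x axis with about 2 N of friction and stays where it is left.
- tray_handle (a point): Middle of the straight bar of the tray's bow handle: round bar 10 mm thick, 120 mm long, parallel to the cabinet's y axis, 85 mm above the table, centred 40 mm in front of the tray's front panel (35 mm free between bar and panel).
- tray_lip (a point): Middle of the upper edge of the tray's front panel, on its inner face, 110 mm above the table; panel 8 mm thick, 290 wide. At cabinet x = 0 when shut, -165 mm at the stop. Behind it the tray's inner floor, 30 mm above the table, 250 wide, 285 long; side and rear walls reach 70 mm above the table.
- long_box: The box to take: slim rigid pink gift carton, 240 x 32 x 24 mm tall, 80 to 170 g, loose, flat on the tray floor in one of three lanes (cabinet y about -75, 0 or 75 mm, by lot), lengthways along cabinet x within 0.05 rad. Origin: on its underside, middle of the near end; x runs along its length, away from the robot; z up. With the tray out, its near 130 to 155 mm lie open from above.
- long_box_front (a point): Centre of the long box's near end face (x = 0, z = 12 mm in its frame).
- short_box: Gift carton of the same kind but only 130 mm long, 32 x 24 mm, loose, in another lane of the tray. To be left. Origin: on its underside, middle of the near end.
- balm_tin: Small round tin, diameter 36, 30 mm tall, loose, in the remaining lane of the tray. To be left. Origin: on its underside, at the edge nearest the robot.
- ribbon_reel: small reel (ring), outer diameter 80, hole 36, 28 mm high, loose, lying on the table to the right in front of the tray. Not part of the job. Origin: centre of its underside.
- perfume: round bottle, diameter 44, 100 mm tall, loose, on the table to the right of the tray. Not part of the job. Origin: centre of its underside.
- candle_jar: jar, diameter 70, 85 mm tall, loose, on the table to the left of the tray. Not part of the job. Origin: centre of its underside.
- mug: mug, diameter 80, 90 mm tall, loose, on the table far to the left. Not part of the job. Origin: centre of its underside.

How it is judged:
On the way, in this order (a step that is already met when the one before it is completed fails the run):
1. the tray is pulled out to its stop (within 7 mm), the long box still lying in it (value of joint tray above 0.158 m and z of long_box in the frame of cabinet below 0.05 m), for 0.2 s.
2. the long box stands aslant in the opening, near end raised by more than 8 degrees, far end still inside the cabinet (angle between long_box's own x axis and vertical above 1.711 rad and x of long_box_front in the frame of cabinet above -0.22 m and z of long_box_front in the frame of cabinet between 0.08 and 0.14 m).
At the end, for the whole second after the job is handed in: The fingers hold the long box at rest (under 50 mm/s), touching none of the other things, level within 15 degrees, near end 50 mm above the cabinet's top (up to 107 mm if the far end droops, so that it too is clear); tray within 15 mm of its stop; short box and small tin in the tray (contact force between the fingers and long_box above 1 N and ((z of long_box_front in the frame of cabinet above 0.165 m and angle between long_box's own x axis and vertical below 1.571 rad) or (z of long_box_front in the frame of cabinet above 0.172 m and angle between long_box's own x axis and vertical below 1.621 rad) or (z of long_box_front in the frame of cabinet above 0.196 m and angle between long_box's own x axis and vertical below 1.721 rad) or (z of long_box_front in the frame of cabinet above 0.222 m and angle between long_box's own x axis and vertical below 1.831 rad)) and angle between long_box's own z axis and vertical below 0.27 rad and contact force between long_box and cabinet below 0.3 N and contact force between long_box and short_box below 0.3 N and contact force between long_box and balm_tin below 0.3 N and contact force between long_box and ribbon_reel below 0.3 N and contact force between long_box and perfume below 0.3 N and contact force between long_box and candle_jar below 0.3 N and contact force between long_box and mug below 0.3 N and linear speed of long_box below 0.05 m/s and value of joint tray above 0.15 m and z of each of short_box, balm_tin in the frame of cabinet below 0.05 m); the arm keeps its last pose, push and grip.
It fails at once if a bystander on the table is shifted by more than 40 mm or tipped (distance of any of ribbon_reel, perfume, candle_jar, mug from where it was at the start of the episode above 0.04 m or angle between any of ribbon_reel, perfume, candle_jar, mug's own z axis and vertical above 0.5 rad).
It fails at once if the short box or the small tin is lifted out of the tray (z of any of short_box, balm_tin in the frame of cabinet above 0.085 m).
It also fails if it takes over 58 s, if anything falls off the work surface, if the arm or the gripper's body presses on something with over 40 N, if the wrist force passes 120 N, or if a joint passes its speed limit or range.

## Robot

A 6-joint arm with a two-finger parallel gripper is mounted at the origin on the work surface. World frame = base frame: x ahead of the robot, y to its left, z up, the work surface at z = 0. Lengths are in m, angles in rad, forces in N, time in s.
With the tool pointing down it reaches from about 0.225 to 0.875 m from the base axis. Payload 3.4 kg.
Tool frame: the origin (TCP) lies on the centre line of the jaws, within the pads' length; the fingertips stand 22 mm ahead of it and the grasp point (between the pads) lies 3 mm ahead of it; z points along the fingers, y is the line along which they close (so a half turn about z gives the same grasp; the last joint's range is limited). The gripper opens to 85 mm and grips with 20 to 120 N. Pads are 22 mm wide; open, the fingers measure 114 mm over their backs; the gripper's body (76 mm by 85 mm) begins 54 mm behind the grasp point. The pads swing forward as they close: fully open they stand 13 mm farther back than shut.
Start: joints at [1.203, 0.276, 1.505, -0, 1.361, -0.121], TCP at [0.14, 0.558, 0.253] pointing down, gripper open.
Joint ranges: [-2.89, 2.89], [-0.75, 2.08], [0.22, 2.7], [-1.18, 4.32], [0.11, 2.71], [-2.7, 2.7]. Speed limits (rad/s): [2.57, 2.57, 3.14, 3.14, 3.14, 3.14].

## Interface

Orientations are given as a unit quaternion [w, x, y, z].
In Python, from rig import manip gives the robot as it stands.
- The arm moves only by the tool nudge_tcp, called as a command line: name --argument value ..., lists and objects as JSON in quotes. Schema: {"type":"object","properties":{"plan":{"type":"object","properties":{"deltas":{"type":"array","items":{"type":"array","items":{"type":"number"},"minItems":4,"maxItems":4},"minItems":1,"maxItems":5}},"additionalProperties":false,"required":["deltas"]},"jaw":{"type":"number"},"clamp_n":{"type":"number"},"only":{"type":"string"},"quiet":{"type":"boolean"},"lines":{"type":"string"}},"required":["plan"],"additionalProperties":false}. plan is an object whose key "deltas" holds a list of rows, 1 to 5 of them, each of 4 numbers: dx, dy, dz in m, then a turn about the tool's z in rad; each row shifts and turns the commanded pose from where the row before left it, along the tool's axes as they then stand; what a row does not reach is not made up. A row lasts 1/12 s, in which the tool goes at most 0.0417 m and 0.125 rad, less where a joint would pass 70% of its speed; a pose out of reach is approached as far as the arm can. jaw is the finger opening in m, set as the call begins (left out keeps the last). The fingers move at their own pace and stop on an object; clamp_n is the grip in N (left out, the last holds). Time passes only in rows, so rows that do not move let the fingers close. The tool returns the time, the measured TCP pose, the force, the opening and the grip force at its end. only (a regular expression) keeps the lines of the reply that match it, lines (a string "A,B") keeps lines A to B, and quiet returns only ok. Input that does not fit is refused with a message, and nothing moves.
- manip.get_state(): the state, without advancing time (a new reading comes with each control period).
- manip.get_image(name): name is "scene" or "top"; returns a dict with "img" (420x560x3 uint8, red, green, blue), "camera_matrix" (3x3 intrinsics, pixels), "T" (4x4, takes a point from camera to world coordinates). Camera axes: x right, y down, z forward; pixel columns grow to the right and rows downward; lengths in m; the calibration is good to about 2 mm. A picture is of the moment at which its call begins. There is no depth.
- manip.sign_off(): hands the job in; it is judged then, once.
The state is a dict: "clock": time; "qpos": joint angles; "qd": joint speeds; "effort": joint torques, N m; "position": TCP position; "ee_rot": TCP orientation; "contact_force": force on the tool from outside, world axes, zero at the start; "moment": the same for the moment, N m; "width": finger opening in m; "gripper_force": force on a finger pad.
Only numpy, scipy, OpenCV 4.12 (cv2) and the standard library are available. Lean on these libraries where they do the work, as an engineer would, in place of code of your own. Each camera call takes 0.05 s, during which the arm holds its last target. There are 200 camera calls.

## Working session

There is one attempt and no reset: what is moved stays moved. The work goes in short steps, Python scripts to look and compute and a tool call to move; the robot and the scene stay as the last step left them, time stands still between calls to the robot, and variables do not carry over. Pictures are saved under pics/ and viewed, at most 10 in all, crops included, and the job is handed in when it is done.

```bash
ls; mkdir -p pics
```

Create h.py:
```python
from rig import manip
import numpy as np, cv2
from scipy.spatial.transform import Rotation as R
def cam(n): 
    d=manip.get_image(n); return d
def ray(d,u,v,z):
    K=np.array(d["camera_matrix"]);T=np.array(d["T"])
    r=T[:3,:3]@np.linalg.inv(K)@[u,v,1]; o=T[:3,3]
    return o+r*(z-o[2])/r[2]
def proj(d,p):
    K=np.array(d["camera_matrix"]);T=np.array(d["T"])
    c=T[:3,:3].T@(np.array(p)-T[:3,3]); q=K@c; return q[:2]/q[2]
```

Run:
```python
from h import *
import pickle
for n in("top","scene"):
    d=cam(n); pickle.dump(d,open(n+"0.pkl","wb"))
    cv2.imwrite(f"pics/{n}0.png",cv2.resize(d["img"][:,:,::-1],(800,600),interpolation=cv2.INTER_CUBIC))
    print(n,np.round(d["T"],3).tolist(),np.round(d["camera_matrix"],1).tolist())
s=manip.get_state();print(s)
```

```text
pics
rig.py
top [[0.011, -0.979, 0.204, 0.237], [-1.0, -0.011, 0.0, 0.09], [0.002, -0.204, -0.979, 1.564], [0.0, 0.0, 0.0, 1.0]] [[518.3, 0.0, 277.8], [0.0, 518.3, 217.4], [0.0, 0.0, 1.0]]
scene [[0.624, 0.635, -0.455, 1.13], [0.782, -0.502, 0.37, -0.381], [0.007, -0.587, -0.81, 1.152], [0.0, 0.0, 0.0, 1.0]] [[435.8, 0.0, 279.4], [0.0, 435.8, 209.3], [0.0, 0.0, 1.0]]
{'clock': 0.1, 'qpos': array([ 1.20300825e+00,  2.76531813e-01,  1.50598185e+00,  5.90559872e-06,
        1.36069019e+00, -1.20995694e-01]), 'qd': array([-0.00091389, -0.00214598, -0.003112  , -0.00126564,  0.00056306,
       -0.00084418]), 'effort': array([ 2.43966424e-03, -4.17706275e+01, -2.46401632e+01, -1.47125743e-04,
        5.91059506e-03,  2.47318360e-05]), 'position': array([0.14031874, 0.55718427, 0.25253598]), 'ee_rot': array([-1.97729034e-04,  1.23083851e-01,  9.92395947e-01, -7.80960245e-04]), 'contact_force': array([-0.26710209, -0.1674463 , -0.31238254]), 'moment': array([ 0.02343019,  0.05698768, -0.04504152]), 'gripper_force': 0.0, 'width': 0.08508843686561726}
```

View pics/top0.png

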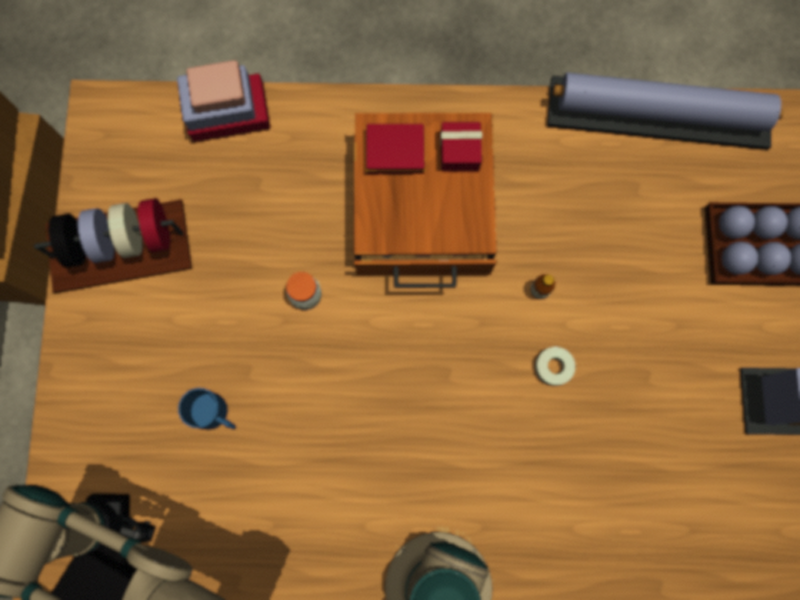

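View pics/scene0.png

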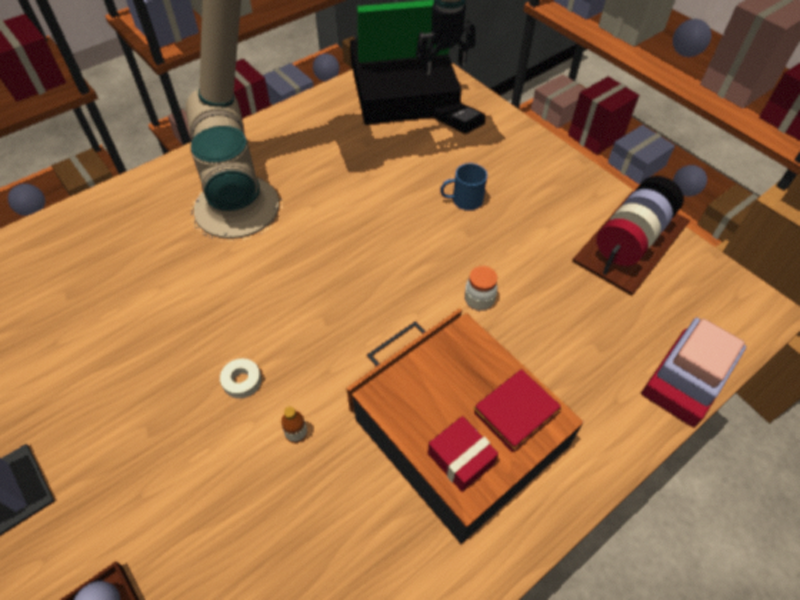

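The top view shows the cabinet top with front corners near view px (355,254) and (495,254) and rear corners near (355,114) and (492,114). The handle bar runs from about (395,285) to (456,285). I'll enlarge a crop of this.

Run:
```python
from h import *
import pickle
d=pickle.load(open("top0.pkl","rb"))
c=d["img"][70:220,230:370,::-1]
cv2.imwrite("pics/c1.png",cv2.resize(c,None,fx=4,fy=4,interpolation=cv2.INTER_CUBIC))
S=.7
for n,u,v,z in [("FL",355,254,.115),("FR",495,254,.115),("RL",355,114,.115),("RR",492,114,.115),("hL",395,285,.085),("hR",456,285,.085),("jar",301,283,.085),("perf",545,283,.1),("reel",555,366,.028),("mug",204,405,.09)]:
    print(n,np.round(ray(d,u*S,v*S,z),3))
```

```text
FL [0.656 0.177 0.115]
FR [ 0.659 -0.108  0.115]
RL [0.963 0.184 0.115]
RR [ 0.966 -0.106  0.115]
hL [0.599 0.095 0.085]
hR [ 0.601 -0.031  0.085]
jar [0.601 0.288 0.085]
perf [ 0.603 -0.211  0.1  ]
reel [ 0.443 -0.241  0.028]
mug [0.349 0.47  0.09 ]
```

View pics/c1.png

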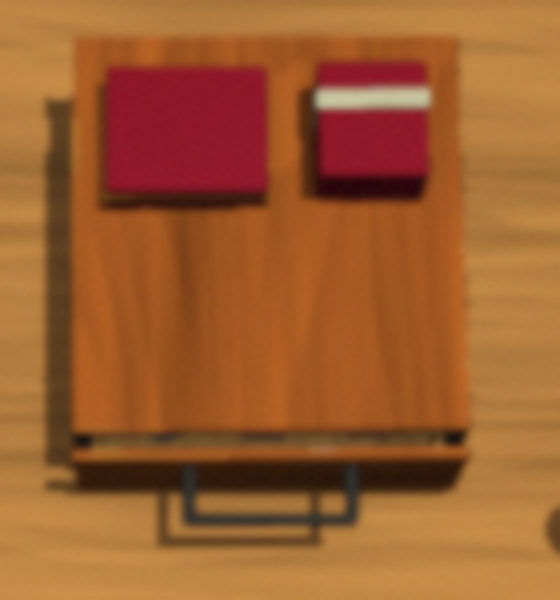

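The crop puts the board's front edge at original row 178 and the handle bar at row 200, columns 276–319. A narrow gap shows the tray is already about 9 mm out. That gives the cabinet front middle at about (0.6575, 0.0345), yaw about 0.012, and the handle middle at about (0.600, 0.032), with heights and sizes that fit the task data. First I'll turn the tool so it closes along cabinet x.

nudge_tcp --plan '{"deltas":[[0,0,0,0.125],[0,0,0,0.125],[0,0,0,0.125],[0,0,0,0.125],[0,0,0,0.125]]}' --jaw 0.03

```text
clock: 0.52
position: [0.1404, 0.5573, 0.2528]
ee_rot: [0.0, 0.425, 0.905, -0.001]
contact_force: [-0.3, -0.1, -0.1]
width: 0.0303
gripper_force: 0.0
```

nudge_tcp --plan '{"deltas":[[0,0,0,0.125],[0,0,0,0.125],[0,0,0,0.125],[0,0,0,0.125],[0,0,0,0.125]]}'

```text
clock: 0.93
position: [0.1404, 0.5573, 0.2528]
ee_rot: [0.0, 0.683, 0.731, -0.0]
contact_force: [0.2, 0.0, -0.6]
width: 0.0299
gripper_force: 0.0
```

nudge_tcp --plan '{"deltas":[[0,0,0,0.062],[-0.03,0.026,0,0],[-0.03,0.026,0,0],[-0.03,0.026,0,0],[-0.03,0.026,0,0]]}'

```text
clock: 1.35
position: [0.2463, 0.4374, 0.2528]
ee_rot: [0.0, 0.702, 0.712, -0.0]
contact_force: [0.0, -0.5, 0.2]
width: 0.0298
gripper_force: 0.0
```

Run:
```python
from h import *
s=manip.get_state();print(s["qpos"].round(3),R.from_quat(np.roll(s["ee_rot"],-1)).as_matrix().round(3).tolist(),s["position"].round(4))
```

```text
[ 0.919  0.166  1.654 -0.     1.322  0.906] [[-0.013, 1.0, -0.0], [1.0, 0.013, -0.001], [-0.001, -0.0, -1.0]] [0.2463 0.4374 0.2528]
```

nudge_tcp --plan '{"deltas":[[-0.03,0.025,0,0],[-0.03,0.025,0,0],[-0.03,0.025,0,0],[-0.03,0.025,0,0],[-0.03,0.025,0,0]]}'

```text
clock: 1.77
position: [0.3733, 0.2886, 0.2531]
ee_rot: [-0.0, 0.703, 0.711, -0.0]
contact_force: [0.2, 0.3, -1.1]
width: 0.0299
gripper_force: 0.0
```

nudge_tcp --plan '{"deltas":[[-0.03,0.025,0,0],[-0.03,0.025,0,0],[-0.03,0.025,0,0],[-0.03,0.025,0,0],[-0.03,0.025,0,0]]}'

```text
clock: 2.18
position: [0.5002, 0.1401, 0.253]
ee_rot: [-0.0, 0.703, 0.711, -0.0]
contact_force: [1.2, 0.6, -0.5]
width: 0.0303
gripper_force: 0.0
```

nudge_tcp --plan '{"deltas":[[-0.03,0.025,0,0],[-0.03,0.025,0,0],[-0.03,0.025,0.02,0],[-0.02,0.02,0.03,0],[0,0,0,0]]}'

```text
clock: 2.6
position: [0.5955, 0.0301, 0.1981]
ee_rot: [-0.002, 0.704, 0.71, -0.003]
contact_force: [-0.6, 0.9, -0.9]
width: 0.0302
gripper_force: 0.0
```

Run:
```python
from h import *
s=manip.get_state();p=s["position"];print(s["qpos"].round(3),p)
Rm=R.from_quat(np.roll(s["ee_rot"],-1)).as_matrix()
print(Rm.T@(np.array([.600,.032,.088])-p))
```

```text
[-0.065  0.346  1.542 -0.002  1.261 -0.072] [0.59548046 0.03009299 0.19814466]
[0.00207373 0.00530732 0.1101065 ]
```

nudge_tcp --plan '{"deltas":[[0.002,0.003,0.03,0],[0,0,0.03,0],[0,0,0,0],[0,0,0,0]]}'

```text
clock: 2.93
position: [0.5958, 0.037, 0.1429]
ee_rot: [-0.002, 0.703, 0.711, -0.002]
contact_force: [0.7, 0.2, 0.1]
width: 0.0299
gripper_force: 0.0
```

Run:
```python
from h import *
import pickle
s=manip.get_state();p=s["position"];print(p)
Rm=R.from_quat(np.roll(s["ee_rot"],-1)).as_matrix()
print(Rm.T@(np.array([.600,.032,.088])-p))
d=cam("top")
cv2.imwrite("pics/c2.png",cv2.resize(d["img"][150:230,240:360,::-1],None,fx=6,fy=6,interpolation=cv2.INTER_CUBIC))
```

```text
[0.59584525 0.0369863  0.14294269]
[-0.0050679   0.00436494  0.05491892]
```

View pics/c2.png

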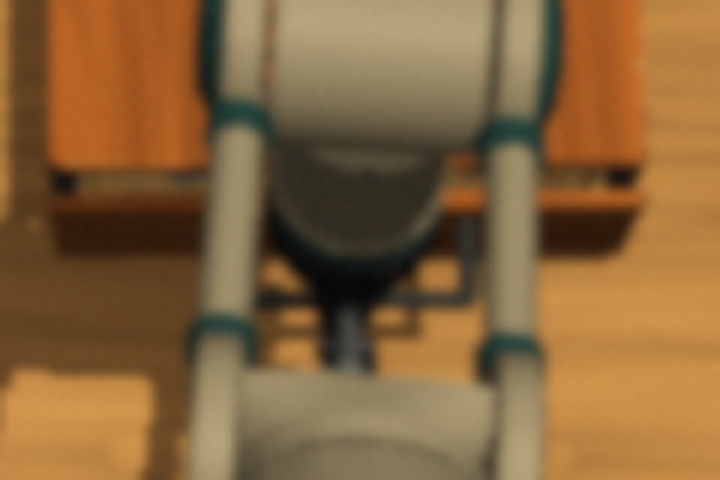

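The view is half hidden by the wrist, but it shows the fingers standing over the handle bar at about (340,297) in the crop. I'll go down and grip it.

nudge_tcp --plan '{"deltas":[[0,0.004,0.02,0],[0,0,0.02,0],[0,0,0.015,0],[0,0,0,0]]}'

```text
clock: 3.32
position: [0.6013, 0.037, 0.0893]
ee_rot: [-0.0, 0.703, 0.712, -0.0]
contact_force: [-0.8, -0.6, 0.6]
width: 0.0298
gripper_force: 0.0
```

nudge_tcp --plan '{"deltas":[[0,0,0,0],[0,0,0,0],[0,0,0,0],[0,0,0,0]]}' --jaw 0 --clamp_n 40

```text
clock: 3.65
position: [0.6022, 0.0369, 0.0914]
ee_rot: [0.001, 0.703, 0.711, 0.001]
contact_force: [-2.6, 1.2, 7.0]
width: 0.0085
gripper_force: 39.4
```

The bar is gripped, with the width close to its 10 mm. Next I'll pull the tray out.

nudge_tcp --plan '{"deltas":[[0,-0.015,0,0],[0,-0.02,0,0],[0,-0.02,0,0],[0,-0.02,0,0],[0,-0.02,0,0]]}'

```text
clock: 4.07
position: [0.5099, 0.0352, 0.0914]
ee_rot: [0.004, 0.703, 0.711, 0.003]
contact_force: [3.6, -0.7, 3.5]
width: 0.0081
gripper_force: 40.5
```

nudge_tcp --plan '{"deltas":[[0,-0.02,0,0],[0,-0.02,0,0],[0,-0.012,0,0],[0,-0.006,0,0],[0,0,0,0]]}'

```text
clock: 4.48
position: [0.4488, 0.0341, 0.0913]
ee_rot: [0.002, 0.703, 0.712, 0.001]
contact_force: [-1.7, -3.3, 9.4]
width: 0.0082
gripper_force: 41.2
```

nudge_tcp --plan '{"deltas":[[0,-0.005,0,0],[0,-0.004,0,0],[0,0,0,0],[0,0,0,0]]}'

```text
clock: 4.82
position: [0.4466, 0.0341, 0.0914]
ee_rot: [0.006, 0.703, 0.711, 0.005]
contact_force: [10.5, 0.1, -1.5]
width: 0.0081
gripper_force: 40.2
```

The wrist force rose to 10.5 N after 156 mm of travel, so the tray is at its stop. I'll open the fingers, rise and back away for a look.

nudge_tcp --plan '{"deltas":[[0,0.002,0,0],[0,0,0,0],[0,0,0,0]]}' --jaw 0.03

```text
clock: 5.07
position: [0.4408, 0.0348, 0.0893]
ee_rot: [-0.001, 0.703, 0.711, -0.0]
contact_force: [-0.3, 0.5, -0.7]
width: 0.03
gripper_force: 0.0
```

nudge_tcp --plan '{"deltas":[[0,0,-0.03,0],[0,0,-0.04,0],[0.03,0,-0.02,0],[0.03,0,-0.02,-0.1],[0.04,0,0,-0.12]]}' --jaw 0.05

```text
clock: 5.48
position: [0.4389, 0.1345, 0.2033]
ee_rot: [0.003, 0.62, 0.785, 0.003]
contact_force: [1.2, 0.8, 0.2]
width: 0.05
gripper_force: 0.0
```

nudge_tcp --plan '{"deltas":[[0.04,0,0,-0.12],[0.04,0,0,-0.12],[0.04,0,0,-0.12],[0.04,0,0,-0.12],[0,0,0,0]]}'

```text
clock: 5.9
position: [0.3677, 0.2844, 0.1989]
ee_rot: [-0.003, 0.412, 0.911, 0.0]
contact_force: [-0.2, 0.0, 0.1]
width: 0.0499
gripper_force: 0.0
```

Run:
```python
from h import *
import pickle
s=manip.get_state();print(s["position"])
for n in("top",):
    d=cam(n); pickle.dump(d,open(n+"1.pkl","wb"))
    cv2.imwrite(f"pics/{n}1.png",cv2.resize(d["img"][130:260,220:380,::-1],None,fx=5,fy=5,interpolation=cv2.INTER_CUBIC)[:600])
```

```text
[0.36772239 0.28435315 0.19891062]
```

View pics/top1.png

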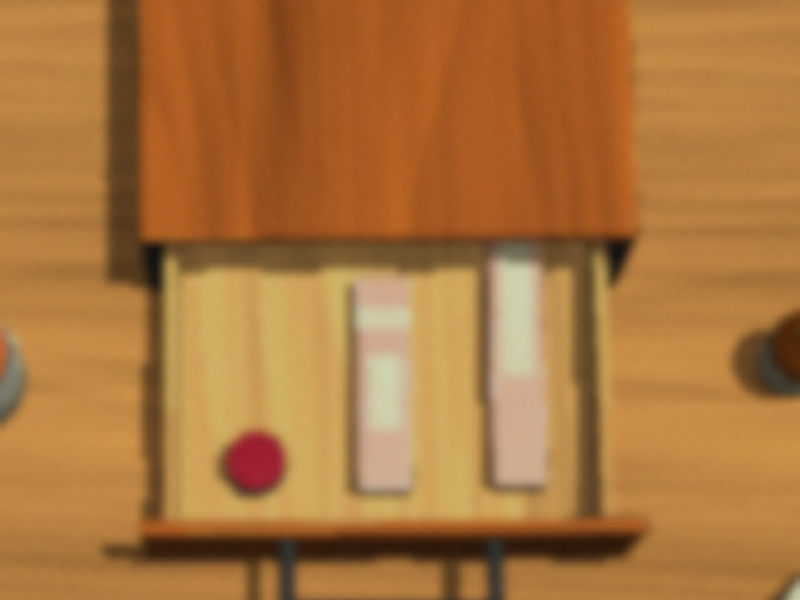

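The crop shows the tin on the left, the short box in the middle and the long box on the right. The long box's near top edge runs from (492,484) to (546,484), and its sides meet the board at (490,248) and (541,248).

Run:
```python
from h import *
import pickle
d=pickle.load(open("top1.pkl","rb"))
f=lambda c,r,z:ray(d,220+c/5,130+r/5,z)
c=np.array([.6575,.0345,0]);a=.012;Rc=np.array([[np.cos(a),-np.sin(a),0],[np.sin(a),np.cos(a),0],[0,0,1]])
for n,x in dict(nl=(492,482,.054),nr=(546,482,.054),nb=(519,490,.03),fl=(490,262,.054),fr=(542,262,.054),bl=(141,240,.115),br=(634,238,.115),lipL=(141,521,.11),lipR=(648,521,.11),sl=(357,487,.054),sr=(411,487,.054),sfr=(411,280,.054)).items():
    p=f(*x);print(n,p.round(4),(Rc.T@(p-c)).round(4))
# grasp target: cabinet (-0.05, yb)
s=manip.get_state();print(s["position"],s["qpos"].round(3),R.from_quat(np.roll(s["ee_rot"],-1)).as_matrix().round(3).tolist())
```

```text
nl [ 0.526  -0.0304  0.054 ] [-0.1323 -0.0633  0.054 ]
nr [ 0.5264 -0.0624  0.054 ] [-0.1323 -0.0954  0.054 ]
nb [ 0.5259 -0.0486  0.03  ] [-0.1326 -0.0815  0.03  ]
fl [ 0.6612 -0.0298  0.054 ] [ 0.0029 -0.0644  0.054 ]
fr [ 0.6616 -0.0612  0.054 ] [ 0.0029 -0.0958  0.054 ]
bl [0.6549 0.1775 0.115 ] [-0.0009  0.143   0.115 ]
br [ 0.6595 -0.1087  0.115 ] [ 0.0003 -0.1432  0.115 ]
lipL [0.4904 0.174  0.11  ] [-0.1654  0.1415  0.11  ]
lipR [ 0.4937 -0.1147  0.11  ] [-0.1655 -0.1472  0.11  ]
sl [0.5221 0.0496 0.054 ] [-0.1352  0.0168  0.054 ]
sr [0.5224 0.0176 0.054 ] [-0.1353 -0.0152  0.054 ]
sfr [0.6494 0.0178 0.054 ] [-0.0083 -0.0166  0.054 ]
[0.36973965 0.2818875  0.19890084] [ 5.010e-01  1.520e-01  1.815e+00  1.000e-03  1.178e+00 -2.180e-01] [[-0.658, 0.753, -0.002], [0.753, 0.658, -0.0], [0.001, -0.002, -1.0]]
```

The sizes check out: the box is 32 mm wide and the lip is at −165.5 mm. Its near end is at cabinet x = −0.1325 and its world yaw is about 0.007. I'll grasp at world (0.6075, −0.046), and turn the tool first.

nudge_tcp --plan '{"deltas":[[0,0,0,-0.123],[0,0,0,-0.123],[0,0,0,-0.123],[0,0,0,-0.123],[0,0,0,-0.123]]}' --jaw 0.046 --clamp_n 25

```text
clock: 6.37
position: [0.3729, 0.2783, 0.199]
ee_rot: [-0.0, 0.12, 0.993, -0.001]
contact_force: [-0.3, 0.3, 0.8]
width: 0.046
gripper_force: 0.0
```

nudge_tcp --plan '{"deltas":[[0,0,0,-0.123],[0,0,0,-0.121],[0,0,0,0],[0,0,0,0]]}'

```text
clock: 6.7
position: [0.373, 0.2786, 0.1991]
ee_rot: [-0.0, 0.002, 1.0, -0.0]
contact_force: [-0.2, 0.2, -0.1]
width: 0.0459
gripper_force: 0.0
```

Run:
```python
from h import *
s=manip.get_state();p=s["position"];Rm=R.from_quat(np.roll(s["ee_rot"],-1)).as_matrix();print(Rm.round(3).tolist(),p,Rm.T@(np.array([.6075,-.0459,.18])-p))
```

```text
[[-1.0, 0.005, -0.001], [0.005, 1.0, -0.001], [0.001, -0.001, -1.0]] [0.37298072 0.27863498 0.19909796] [-0.23606755 -0.32340359  0.01921483]
```

nudge_tcp --plan '{"deltas":[[-0.024,-0.032,0,0],[-0.024,-0.032,0,0],[-0.024,-0.032,0,0],[-0.024,-0.032,0,0],[-0.024,-0.032,0,0]]}'

```text
clock: 7.12
position: [0.4935, 0.1176, 0.1993]
ee_rot: [-0.0, 0.002, 1.0, -0.0]
contact_force: [0.3, 0.2, -0.4]
width: 0.046
gripper_force: 0.0
```

nudge_tcp --plan '{"deltas":[[-0.024,-0.032,0,0],[-0.024,-0.032,0,0],[-0.024,-0.032,0,0],[-0.024,-0.032,0,0],[-0.02,-0.035,0,0]]}'

```text
clock: 7.53
position: [0.6101, -0.0455, 0.1991]
ee_rot: [0.0, 0.002, 1.0, 0.0]
contact_force: [0.2, 0.3, 0.0]
width: 0.0462
gripper_force: 0.0
```

nudge_tcp --plan '{"deltas":[[0,0,0.01,0],[0,0,0,0],[0,0,0,0]]}'

```text
clock: 7.78
position: [0.6077, -0.0435, 0.1882]
ee_rot: [-0.002, 0.002, 1.0, 0.001]
contact_force: [-0.3, -0.1, 0.0]
width: 0.0461
gripper_force: 0.0
```

Run:
```python
from h import *
s=manip.get_state();p=s["position"];Rm=R.from_quat(np.roll(s["ee_rot"],-1)).as_matrix();print(Rm.round(3).tolist(),s["qpos"].round(2),p,Rm.T@(np.array([.6075,-.0459,.045])-p))
```

```text
[[-1.0, 0.003, -0.003], [0.003, 1.0, 0.001], [0.003, 0.001, -1.0]] [-0.19  0.37  1.53  0.    1.25 -1.75] [ 0.60769106 -0.04348369  0.18817297] [-0.00030285 -0.00258932  0.14316975]
```

The fingertips stand 22 mm ahead of the TCP and the floor is at 30 mm, so the TCP goes down to 55 mm.

nudge_tcp --plan '{"deltas":[[0,-0.0025,0.03,0],[0,0,0.03,0],[0,0,0.03,0],[0,0,0.025,0],[0,0,0,0]]}'

```text
clock: 8.2
position: [0.6042, -0.0435, 0.0699]
ee_rot: [-0.005, -0.0, 1.0, 0.001]
contact_force: [-1.6, -0.3, -0.3]
width: 0.0462
gripper_force: 0.0
```

nudge_tcp --plan '{"deltas":[[0,0,0.011,0],[0,0,0.006,0],[0,0,0,0],[0,0,0,0]]}'

```text
clock: 8.53
position: [0.6095, -0.0455, 0.0584]
ee_rot: [0.001, -0.0, 1.0, -0.0]
contact_force: [0.6, 0.3, -0.5]
width: 0.046
gripper_force: 0.0
```

nudge_tcp --plan '{"deltas":[[0.002,0,0.003,0],[0,0,0,0],[0,0,0,0]]}'

```text
clock: 8.78
position: [0.607, -0.0458, 0.0548]
ee_rot: [0.0, -0.0, 1.0, -0.0]
contact_force: [0.3, 0.2, 0.8]
width: 0.0464
gripper_force: 0.0
```

nudge_tcp --plan '{"deltas":[[0,0,0,0],[0,0,0,0],[0,0,0,0],[0,0,0,0]]}' --jaw 0 --clamp_n 30

```text
clock: 9.12
position: [0.6073, -0.0458, 0.0549]
ee_rot: [0.001, -0.0, 1.0, -0.0]
contact_force: [-1.0, 0.2, 4.4]
width: 0.0316
gripper_force: 31.2
```

The box is gripped at 31.6 mm. I'll lift it towards the board's underside.

nudge_tcp --plan '{"deltas":[[0,0,-0.015,0],[0,0,-0.015,0],[0,0,-0.012,0],[0,0,0,0],[0,0,0,0]]}'

```text
clock: 9.53
position: [0.607, -0.0458, 0.0964]
ee_rot: [0.0, -0.0, 1.0, -0.0]
contact_force: [-0.5, -0.6, -0.5]
width: 0.0311
gripper_force: 30.6
```

nudge_tcp --plan '{"deltas":[[0,0,-0.005,0],[0,0,-0.004,0],[0,0,-0.003,0],[0,0,0,0]]}'

```text
clock: 9.87
position: [0.6063, -0.0454, 0.1079]
ee_rot: [-0.001, -0.0, 1.0, 0.0]
contact_force: [-0.5, 1.1, -2.5]
width: 0.0314
gripper_force: 30.5
```

Run:
```python
from h import *
import pickle
s=manip.get_state();print(s["moment"].round(2))
d=cam("scene"); pickle.dump(d,open("s2.pkl","wb"))
c=np.array(proj(d,[.6,-.045,.1])).astype(int);print(c)
x,y=max(c[0]-70,0),max(c[1]-50,0)
cv2.imwrite("pics/s2.png",cv2.resize(d["img"][y:y+110,x:x+150,::-1],None,fx=5,fy=5,interpolation=cv2.INTER_CUBIC)); print(x,y)
```

```text
[0.09 0.11 0.06]
[252 249]
182 199
```

View pics/s2.png

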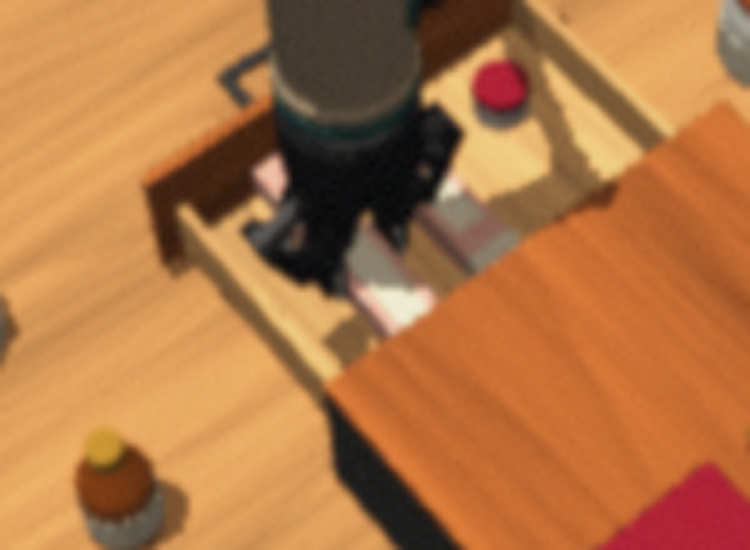

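The crop shows the box held in the fingers, its near end at about (268,175) and its top meeting the board edge near (400,325), with the other items undisturbed. I'll keep raising so the board edge tilts it.

nudge_tcp --plan '{"deltas":[[0,0,-0.003,0],[0,0,-0.002,0],[0,0,0,0]]}' --clamp_n 22

```text
clock: 10.17
position: [0.6064, -0.0455, 0.113]
ee_rot: [-0.001, -0.0, 1.0, 0.0]
contact_force: [-0.0, 1.0, -5.9]
width: 0.0316
gripper_force: 29.9
```

nudge_tcp --plan '{"deltas":[[0,0,-0.003,0],[0,0,-0.002,0],[0,0,0,0]]}'

```text
clock: 10.42
position: [0.6068, -0.0456, 0.1186]
ee_rot: [-0.0, -0.0, 1.0, 0.0]
contact_force: [-0.2, 1.5, -6.0]
width: 0.0311
gripper_force: 29.6
```

nudge_tcp --plan '{"deltas":[[0,0,-0.002,0],[0,0,0,0],[0,0,0,0]]}'

```text
clock: 10.67
position: [0.6068, -0.0457, 0.1204]
ee_rot: [-0.0, -0.0, 1.0, 0.0]
contact_force: [-0.6, 0.5, -3.3]
width: 0.0313
gripper_force: 29.5
```

Run:
```python
from h import *
import pickle
im=[]
for n in("scene","top"):
    d=cam(n); pickle.dump(d,open(n+"3.pkl","wb"))
    c=np.array(proj(d,[.54,-.045,.12])).astype(int)
    x,y=c[0]-32,c[1]-35;print(n,x,y)
    im.append(cv2.resize(d["img"][y:y+70,x:x+64,::-1],None,fx=6,fy=6,interpolation=cv2.INTER_CUBIC))
cv2.imwrite("pics/p3.png",np.hstack(im))
```

```text
scene 207 196
top 293 182
```

View pics/p3.png

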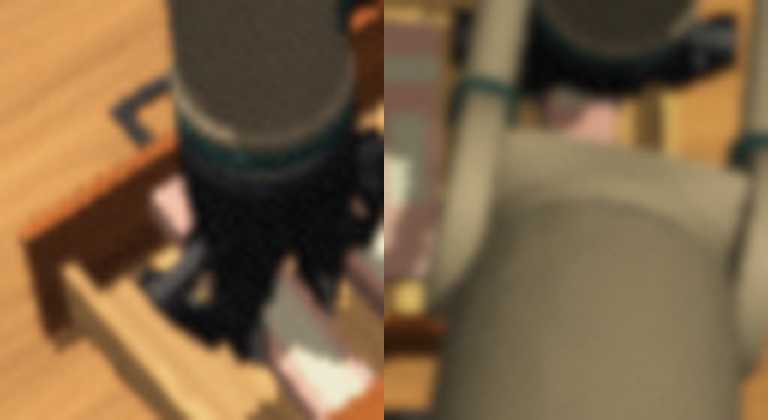

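Run:
```python
from h import *
import pickle
d=pickle.load(open("scene3.pkl","rb"))
xg,yg,zc=.6068,-.0457,.1204-.003-.011   # grip; box axis ~11mm below grasp point
for zc in (.100,.106):
  for deg in (0,4,8,11,14,17):
    t=np.radians(deg);ax=np.array([-np.cos(t),0,np.sin(t)]);n=np.array([np.sin(t),0,np.cos(t)])
    f=np.array([xg,yg,zc])+.082*ax
    o=[]
    for q in (f+[0,.016,0]+.012*n,f-[0,.016,0]+.012*n,f-[0,.016,0]-.012*n):
        o.append(((proj(d,q)-[207,196])*6).round(0))
    print(zc,deg,f[2].round(3),*o)
```

```text
0.1 0 0.1 [204. 184.] [149. 219.] [153. 246.]
0.1 4 0.106 [204. 179.] [149. 214.] [151. 239.]
0.1 8 0.111 [205. 174.] [150. 209.] [150. 232.]
0.1 11 0.116 [206. 171.] [151. 206.] [149. 227.]
0.1 14 0.12 [208. 168.] [152. 204.] [149. 222.]
0.1 17 0.124 [209. 166.] [153. 201.] [149. 218.]
0.106 0 0.106 [203. 177.] [148. 212.] [152. 239.]
0.106 4 0.112 [203. 171.] [148. 207.] [150. 232.]
0.106 8 0.117 [204. 167.] [149. 202.] [149. 225.]
0.106 11 0.122 [206. 164.] [150. 199.] [148. 220.]
0.106 14 0.126 [207. 161.] [151. 196.] [148. 216.]
0.106 17 0.13 [209. 159.] [152. 194.] [148. 211.]
```

Run:
```python
from h import *
import pickle
d=pickle.load(open("scene3.pkl","rb"))
k=11;x0,y0=222,215
base=cv2.resize(d["img"][y0:y0+54,x0:x0+60,::-1],None,fx=k,fy=k,interpolation=cv2.INTER_CUBIC)
for deg,col in ((8,(0,255,0)),(12,(255,0,0)),(16,(0,255,255))):
    t=np.radians(deg);ax=np.array([-np.cos(t),0,np.sin(t)]);n=np.array([np.sin(t),0,np.cos(t)])
    g=np.array([.6068,-.0457,.105-.012/np.cos(t)+.0492*np.tan(t)])
    P=[]
    for s,yy,h in((.082,.016,.012),(.082,-.016,.012),(-.05,-.016,.012)): P.append(g+s*ax+[0,yy,0]+h*n)
    P2=[g+.082*ax+[0,-.016,0]+.012*n,g+.082*ax+[0,-.016,0]-.012*n,g-.05*ax+[0,-.016,0]-.012*n]
    for Q in(P,P2):
        pts=np.array([(proj(d,q)+.5-[x0,y0])*k for q in Q]).astype(int)
        cv2.polylines(base,[pts],False,col,1)
cv2.imwrite("pics/p4.png",base)
```

```text
(no output)
```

View pics/p4.png

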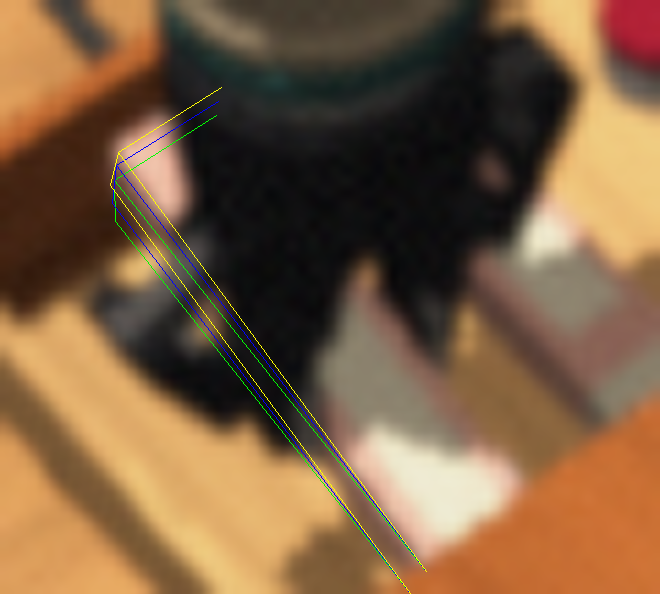

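The overlay shows the near corner at about (114,150), matching a tilt of about 16°, with the near end about 0.129 m high. That meets step 2. Now I'll grip firmly and draw the box out along its slope.

nudge_tcp --plan '{"deltas":[[0,0,0,0],[0,0,0,0],[0.01,0,-0.0025,0],[0.015,0,-0.004,0],[0.015,0,-0.004,0]]}' --jaw 0 --clamp_n 80

```text
clock: 11.18
position: [0.5663, -0.046, 0.1309]
ee_rot: [0.0, -0.0, 1.0, -0.0]
contact_force: [0.2, -0.6, -4.2]
width: 0.0304
gripper_force: 83.5
```

nudge_tcp --plan '{"deltas":[[0.02,0,-0.0055,0],[0.02,0,-0.0055,0],[0.02,0,-0.0055,0],[0,0,0,0]]}'

```text
clock: 11.52
position: [0.5026, -0.0454, 0.1484]
ee_rot: [-0.001, -0.0, 1.0, -0.0]
contact_force: [-0.5, 0.3, -1.4]
width: 0.0303
gripper_force: 83.9
```

nudge_tcp --plan '{"deltas":[[0.02,0,-0.0055,0],[0.015,0,-0.004,0],[0,0,0,0],[0,0,0,0]]}'

```text
clock: 11.85
position: [0.4725, -0.046, 0.1579]
ee_rot: [0.002, 0.0, 1.0, -0.0]
contact_force: [-0.6, 0.3, -1.2]
width: 0.0301
gripper_force: 84.0
```

nudge_tcp --plan '{"deltas":[[0,0,-0.02,0],[0,0,-0.03,0],[0,0,-0.03,0],[0,0,-0.03,0],[0,0,0,0]]}'

```text
clock: 12.27
position: [0.4769, -0.0468, 0.2731]
ee_rot: [0.007, -0.0, 1.0, -0.002]
contact_force: [1.2, 0.1, -0.0]
width: 0.0302
gripper_force: 84.0
```

nudge_tcp --plan '{"deltas":[[0,0,-0.02,0],[0,0,0,0],[0,0,0,0],[0,0,0,0]]}'

```text
clock: 12.6
position: [0.472, -0.0458, 0.2857]
ee_rot: [-0.0, -0.0, 1.0, 0.0]
contact_force: [1.2, -0.6, -0.9]
width: 0.0306
gripper_force: 84.0
```

Run:
```python
from h import *
import pickle
s=manip.get_state();print(s["position"],s["contact_force"])
d=cam("scene"); pickle.dump(d,open("s5.pkl","wb"))
a=np.array(proj(d,s["position"])).astype(int)
x,y=max(a[0]-75,0),max(a[1]-45,0);print(x,y)
cv2.imwrite("pics/p5.png",cv2.resize(d["img"][y:y+100,x:x+133,::-1],None,fx=6,fy=6,interpolation=cv2.INTER_CUBIC))
```

```text
[ 0.47199528 -0.04575115  0.28568629] [ 1.15636706 -0.57424541 -0.85403635]
144 134
```

View pics/p5.png

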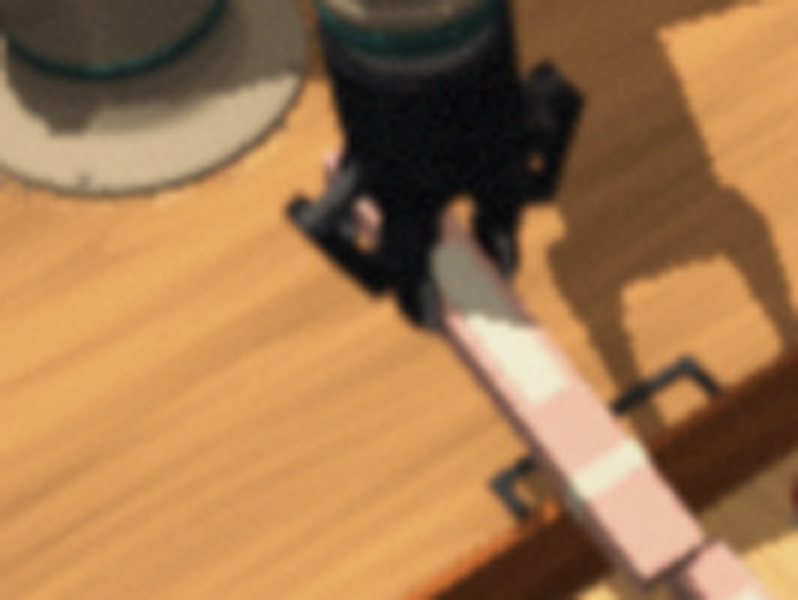

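The box is out and free, with its far top corners at crop (703,538) and (645,583). I'll estimate the tilt from those.

Run:
```python
from h import *
import pickle
d=pickle.load(open("s5.pkl","rb"))
xg,yg,zg=.472,-.0458,.2857-.003-.011
for deg in (10,13,16,19,22,25):
    t=np.radians(deg);ax=np.array([np.cos(t),0.0066,-np.sin(t)]);n=np.array([np.sin(t),0,np.cos(t)])
    f=np.array([xg,yg,zg])+.158*ax; nn=np.array([xg,yg,zg])-.082*ax
    o=[((proj(d,q)+.5-[144,134])*6).round(0) for q in (f+[0,.016,0]+.012*n,f-[0,.016,0]+.012*n,nn-[0,.016,0]+.012*n,nn+[0,.016,0]+.012*n)]
    print(deg,f[2].round(3),*o)
```

```text
10 0.244 [712. 530.] [650. 570.] [321. 166.] [383. 132.]
13 0.236 [711. 540.] [649. 580.] [322. 161.] [384. 128.]
16 0.228 [709. 548.] [648. 588.] [323. 157.] [385. 124.]
19 0.22 [707. 556.] [646. 596.] [324. 154.] [386. 120.]
22 0.213 [704. 563.] [644. 602.] [325. 151.] [387. 117.]
25 0.205 [701. 569.] [641. 608.] [327. 148.] [389. 114.]
```

The tilt comes out at about 13–15°, too close to the 15° limit. To level it, I'll rest the far end on the cabinet's top front edge and lower the grip by about 20 mm at light force.

nudge_tcp --plan '{"deltas":[[-0.025,0,0,0],[-0.025,0,0,0],[-0.02,0,0.02,0],[0,0,0.025,0],[0,0,0.025,0]]}' --jaw 0 --clamp_n 80

```text
clock: 13.07
position: [0.543, -0.0458, 0.2147]
ee_rot: [-0.0, -0.0, 1.0, 0.0]
contact_force: [-0.7, -0.8, -1.5]
width: 0.0301
gripper_force: 84.0
```

nudge_tcp --plan '{"deltas":[[0,0,0.01,0],[0,0,0.008,0],[0,0,0,0],[0,0,0,0]]}'

```text
clock: 13.4
position: [0.5422, -0.0458, 0.1991]
ee_rot: [0.0, -0.0, 1.0, -0.0]
contact_force: [-0.2, -0.7, -0.7]
width: 0.0304
gripper_force: 84.0
```

nudge_tcp --plan '{"deltas":[[0,0,0.006,0],[0,0,0,0],[0,0,0,0]]}' --jaw 0 --clamp_n 30

```text
clock: 13.65
position: [0.5421, -0.0458, 0.1935]
ee_rot: [0.001, -0.0, 1.0, -0.0]
contact_force: [0.9, -0.3, -1.6]
width: 0.0302
gripper_force: 84.0
```

nudge_tcp --plan '{"deltas":[[0,0,0.01,0],[0,0,0.006,0],[0,0,0.003,0],[0,0,0,0]]}'

```text
clock: 13.98
position: [0.5417, -0.0457, 0.1736]
ee_rot: [-0.0, -0.0, 1.0, 0.0]
contact_force: [-2.7, 0.2, 4.9]
width: 0.0301
gripper_force: 84.6
```

nudge_tcp --plan '{"deltas":[[0,0,0.003,0],[0,0,0.003,0],[0,0,0.003,0],[0,0,0,0]]}'

```text
clock: 14.32
position: [0.5424, -0.046, 0.1649]
ee_rot: [0.001, 0.0, 1.0, -0.0]
contact_force: [-2.5, -0.7, 5.2]
width: 0.0304
gripper_force: 84.5
```

nudge_tcp --plan '{"deltas":[[0,0,0.003,0],[0,0,0.003,0],[0,0,0.003,0],[0,0,0,0]]}'

```text
clock: 14.65
position: [0.542, -0.0459, 0.1552]
ee_rot: [-0.0, 0.0, 1.0, -0.0]
contact_force: [-1.6, -0.3, 4.3]
width: 0.0301
gripper_force: 84.4
```

nudge_tcp --plan '{"deltas":[[0,0,-0.02,0],[0,0,-0.03,0],[0,0,-0.03,0],[0,0,-0.03,0],[0,0,0,0]]}' --jaw 0 --clamp_n 90

```text
clock: 15.07
position: [0.5446, -0.046, 0.2709]
ee_rot: [0.005, -0.0, 1.0, -0.001]
contact_force: [1.2, -0.7, 0.4]
width: 0.0305
gripper_force: 89.4
```

nudge_tcp --plan '{"deltas":[[0.025,0,-0.02,0],[0.025,0,0,0],[0.02,0,0,0],[0,0,0,0],[0,0,0,0]]}'

```text
clock: 15.48
position: [0.4707, -0.0454, 0.2849]
ee_rot: [-0.001, -0.0, 1.0, 0.0]
contact_force: [0.7, -0.7, -0.2]
width: 0.0302
gripper_force: 89.3
```

nudge_tcp --plan '{"deltas":[[0,0,0,0],[0,0,0,0],[0,0,0,0]]}'

```text
clock: 15.73
position: [0.4726, -0.0458, 0.2852]
ee_rot: [-0.0, -0.0, 1.0, 0.0]
contact_force: [0.3, 0.6, -0.1]
width: 0.0304
gripper_force: 89.3
```

Run:
```python
from h import *
import pickle
s=manip.get_state();xg,yg,zg=s["position"]-[0,0,.014]
d=cam("scene"); x,y=144,134
a=np.array(proj(d,s["position"])).astype(int);x,y=a[0]-75,a[1]-45
cv2.imwrite("pics/p6.png",cv2.resize(d["img"][y:y+100,x:x+133,::-1],None,fx=6,fy=6,interpolation=cv2.INTER_CUBIC))
for deg in (0,3,6,9,12,15):
    t=np.radians(deg);ax=np.array([np.cos(t),0.0066,-np.sin(t)]);n=np.array([np.sin(t),0,np.cos(t)])
    f=np.array([xg,yg,zg])+.158*ax; nn=np.array([xg,yg,zg])-.082*ax
    o=[((proj(d,q)+.5-[x,y])*6).round(0) for q in (f+[0,.016,0]+.012*n,f-[0,.016,0]+.012*n,nn-[0,.016,0]+.012*n)]
    print(deg,nn[2].round(3),*o)
```

```text
0 0.271 [712. 494.] [648. 534.] [323. 184.]
3 0.275 [713. 506.] [650. 547.] [322. 179.]
6 0.28 [713. 518.] [651. 558.] [322. 174.]
9 0.284 [713. 528.] [651. 569.] [322. 169.]
12 0.288 [712. 538.] [650. 578.] [323. 164.]
15 0.292 [711. 547.] [649. 587.] [323. 160.]
```

View pics/p6.png

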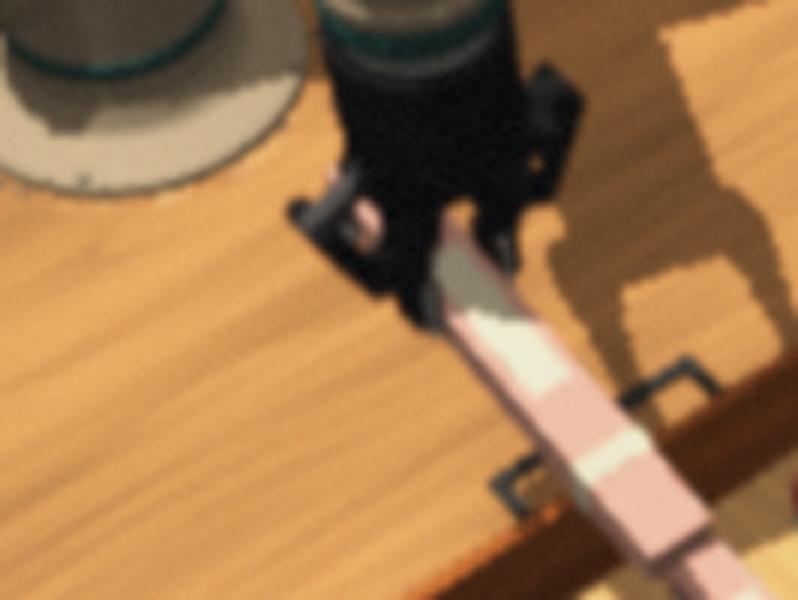

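The far corners are now at about (708,522) and (650,562), so the tilt is about 7° and the near end is about 0.28 m high. The box is held at rest with nothing touching it, so I'm handing the job in.

```bash
python3 -c "
from rig import manip
print(manip.sign_off())"
```

```text
the job is handed in; nothing more can be done
None
```

The job is handed in, though no verdict was printed: the tray is out at its stop, and the long box was drawn out aslant and is held at rest, about 7° from level with its near end roughly 0.28 m up, by my image measurements.

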